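# Change the sample on the stirrer for the one stored behind the bottles

## Robot

A 6-joint arm with a two-finger parallel gripper is mounted at the origin on the work surface. World frame = base frame: x ahead of the robot, y to its left, z up, the work surface at z = 0. Lengths are in m, angles in rad, forces in N, time in s.
With the tool pointing down it reaches from about 0.375 to 0.9 m from the base axis. Payload 3.1 kg.
Tool frame: the origin (TCP) lies at the very end of the fingers, on their centre line; the grasp point (between the pads) lies arm.grip_depth behind it (arm.grip_depth is the distance from the TCP to the grasp point, in m); z points along the fingers, y is the line along which they close (so a half turn about z gives the same grasp; the last joint's range is limited). The gripper opens to 85 mm and grips with 20 to 120 N. Pads are 22 mm wide; open, the fingers measure 114 mm over their backs; the gripper's body (76 mm by 85 mm) begins 54 mm behind the grasp point. The pads swing forward as they close: fully open they stand 13 mm farther back than shut.
Start: joints at [-1.28, 0.527, 1.433, -0, 1.181, -0.178], TCP at [0.282, -0.558, 0.231] pointing down, gripper open.
Joint ranges: [-3.08, 3.08], [-0.75, 2.2], [0.22, 2.44], [-1.43, 4.57], [0, 2.65], [-2.85, 2.85]. Speed limits (rad/s): [2.79, 2.79, 3.14, 3.14, 3.14, 3.14].

## Interface

Orientations are given as a unit quaternion [w, x, y, z].
In Python, from cell import arm gives the robot as it stands.
- The arm moves only by the tool play_rows, never from a script. Its argument "steps" is text: rows parted by semicolons, each of 6 numbers parted by spaces: the shift along the world's x, y, z as a fraction of full scale, then the turn, a rotation vector about the world's x, y, z as a fraction of full scale. A call has 1 to 5 rows; each row is the pose to reach, as a shift and turn from the pose commanded when the call began; what a row does not reach only later rows make up. Full scale, the value 1, is 30 cm for a shift and 90 degrees for a turn. A row lasts 1/8 s, in which the tool goes at most 62.5 mm and 10.7 degrees, less where a joint would pass 70% of its speed; a pose out of reach is approached as far as the arm can. A call with a number of a shift or a turn outside -1 to 1 is refused whole. A call with a gripper value outside its range is refused whole. "fingers" is the opening, from 0 (shut) to 1 (fully open), set as the call begins (left out, the last holds). The fingers move at their own pace and stop on an object; the grip force is fixed at half the most. Time passes only in rows, so rows that repeat a pose let the fingers close. It gives the time, the measured TCP pose, the force, the opening and the grip force at its end, in the units of the state.
- arm.get_obs(): the state, without advancing time (a new reading comes with each control period).
- arm.camera(name): name is "scene" or "side" or "wrist"; returns a dict with "img" (420x560x3 uint8, red, green, blue), "intrinsics" (3x3 intrinsics, pixels), "k1" (the pictures are not rectified: a ray, as slopes to the right and down, at radius r is drawn at 1 + k1 r^2 times it, then the intrinsics apply), "extrinsics" (4x4, takes a point from camera to world coordinates); the wrist camera has in their place "mount" (4x4, takes a point from camera to tool coordinates, whose origin is the TCP and whose axes are the flange's). Camera axes: x right, y up, looking along -z (the intrinsics and any distortion apply to the point x, -y, -z); pixel columns grow to the right and rows downward; lengths in m; the calibration is good to about 2 mm. A picture is of the moment at which its call begins: read the wrist's pose just before it. There is no depth.
- arm.job_done(): hands the job in; it is judged then, once.
The state is a dict: "time": time; "q": joint angles; "joint_velocities": joint speeds; "effort": joint torques, N m; "tcp_pos": TCP position; "tcp_rot": TCP orientation; "wrist_force": force on the tool from outside, world axes, zero at the start; "moment": the same for the moment, N m; "grip_width": finger opening in m; "grip_force": force on a finger pad.
Only numpy, scipy, OpenCV 4.12 (cv2) and the standard library are available. Lean on these libraries where they do the work, as an engineer would, in place of code of your own. Each camera call takes 0.05 s, during which the arm holds its last target. There are 200 camera calls.

## Task

Change over the two low sample jars: the round jar at the back of the white tray is to stand on the middle of the stirrer's plate, and the square jar now on the stirrer is to be stored in the tray's back circle instead. The bottle and the canister stand in the way: first put both aside inside the red tape, leave them there until both jars are in their new places, then put each back on the same circle it came from. Set everything down upright, never tip anything over, and leave the small tin and vial in the tray where they are.

Things in the scene. Friction and masses are not known exactly. Their poses are not given: they have to be found in the camera images.
- bottle: Slender upright amber glass bottle with paper label and white cap: round body 46 mm in diameter up to 98 mm, narrow shoulder, cap 30 mm in diameter, 125 mm high in all, about 0.2 kg. Origin: centre of its underside, z up. Starts on one of the two front circles of the tray (left or right changes).
- canister: Wide upright white plastic canister with paper label and black lid: straight round, 56 mm in diameter, 105 mm high, about 0.3 kg. Origin: centre of its underside, z up. Starts on the other front circle of the tray.
- round_jar: Low round glass jar with dark steel lid, clay-coloured sample inside: 45 mm in diameter, 45 mm high, about 0.1 kg. Origin: centre of its underside. Starts on the back circle of the tray, closely behind the bottle and the canister.
- square_jar: Low square glass jar with dark steel lid, clay-coloured sample inside: 42 x 42 mm, 45 mm high, about 0.1 kg. Origin: centre of its underside; x and y axes square to its side faces. Starts on the stirrer's plate, turned at random.
- tray: Fixed white tray, 170 mm along x, 200 along y; floor top 4 mm above the bench, rim 14 mm high, 4 thick. Three grey 64 mm circles on its floor. Origin: underside, right below the back circle's centre; front circles at x -55, y +40 and -40 mm in its frame. Rim outer faces at x -103 and +67, y +-100. Its x axis runs from front to back, away from the robot within 0.25 rad.
- stirrer: Fixed blue stirrer, body 185 x 140 mm, with a flat round white plate 120 mm in diameter whose top is 65 mm above the bench. Origin: on the bench directly below the centre of the plate. The body's x axis points away from its control panel; its body runs from x = -118 to +68 mm.
- tape: Side area: square of flat red tape stuck on the black bench, 230 mm outside, 200 mm inside, nothing on it at the start. Origin: its centre on the bench; x and y along its sides.
- tin: Bystander in the tray, to be left alone: small aluminium tin, 32 mm in diameter, 26 mm high; stands at about x = 38, y = 74 mm in the tray's frame. Origin: centre of its underside.
- vial: Bystander in the tray, to be left alone: small amber vial with black cap, 26 mm in diameter, 36 mm high; stands at about x = 38, y = -74 mm in the tray's frame. Origin: centre of its underside.
There are look-alikes about, which are no part of the job. What is shaped like the canister but blue is not meant.

How it is judged:
By the outcome, as a careful person would: the job done as asked, in the order asked, and still so for the second after the job is handed in, with the robot touching nothing.
It also fails if it takes over 144 s, if anything falls off the work surface, if the arm or the gripper's body presses on something with over 40 N, if the wrist force passes 120 N, or if a joint passes its speed limit or range.

## Working session

There is one attempt and no reset: what is moved stays moved. The work goes in short steps, Python scripts to look and compute and a tool call to move; the robot and the scene stay as the last step left them, time stands still between calls to the robot, and variables do not carry over. Pictures are saved under pics/ and viewed, at most 14 in all, crops included, and the job is handed in when it is done.

Besides the shell and the picture viewer there is one more tool, called by a JSON object that holds its "name" and its "arguments". play_rows: Moves the arm, as the interface text tells. Shift numbers are shares of 30 cm and turn numbers shares of 90 degrees, none past 1 either way. Its arguments: {"type":"object","properties":{"steps":{"type":"string"},"fingers":{"type":"number"}},"required":["steps"]}

```bash
ls; mkdir -p pics; python3 - <<'E'
from cell import arm
import cv2,numpy as np
print(arm.get_obs(), arm.grip_depth)
for n in ("scene","side"):
    c=arm.camera(n); cv2.imwrite(f"pics/{n}0.png",cv2.resize(c["img"][:,:,::-1],(800,600),interpolation=cv2.INTER_CUBIC))
    cv2.imwrite(f"{n}_raw0.png",c["img"][:,:,::-1])
    print(n,c["intrinsics"],c["k1"],c["extrinsics"])
E
```

```text
pics
{'time': 0.0, 'q': array([-1.28049476e+00,  5.28462317e-01,  1.43390225e+00,  1.33865241e-05,
        1.18142321e+00, -1.78500363e-01]), 'joint_velocities': array([-0.00203184,  0.00069379,  0.00013492,  0.00063297, -0.00179034,
       -0.00078221]), 'effort': array([ 1.13694712e-04, -4.42353165e+01, -1.78026491e+01, -2.94293341e-04,
        8.44705151e-03,  1.24010208e-05]), 'tcp_pos': array([ 0.2822055 , -0.55685094,  0.23033602]), 'tcp_rot': array([-1.09619037e-03,  9.72653654e-01,  2.32257756e-01, -5.51424672e-05]), 'wrist_force': array([ 0.2105867 , -0.16130712,  0.16189663]), 'moment': array([0.04758264, 0.01447606, 0.00580809]), 'grip_force': 0.0, 'grip_width': 0.08531038682912558} 0.0187
scene [[453.81062565   0.         271.81024683]
 [  0.         453.81062565 215.9189805 ]
 [  0.           0.           1.        ]] -0.05010545053225878 [[-0.84680636 -0.28957047  0.44617029  0.93332911]
 [ 0.53171263 -0.43850392  0.72456607  0.75908272]
 [-0.01416552  0.85080154  0.52529619  0.62477575]
 [ 0.          0.          0.          1.        ]]
side [[476.1118351    0.         279.78255542]
 [  0.         476.1118351  205.51032586]
 [  0.           0.           1.        ]] -0.09406612127097315 [[ 0.90401171  0.26740538 -0.33355239  0.00856539]
 [-0.42737272  0.58488418 -0.68939325 -0.94835948]
 [ 0.01074205  0.76577076  0.64302391  0.98590924]
 [ 0.          0.          0.          1.        ]]
```

View pics/scene0.png

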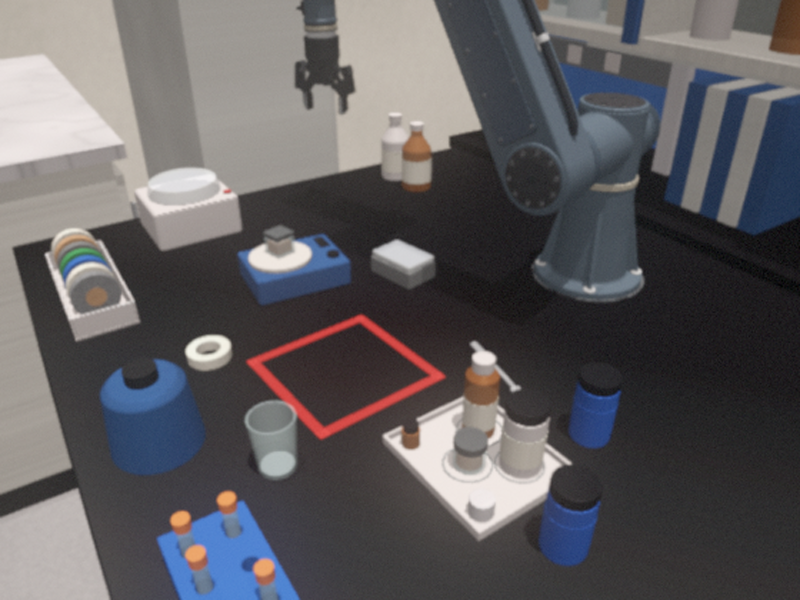

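View pics/side0.png

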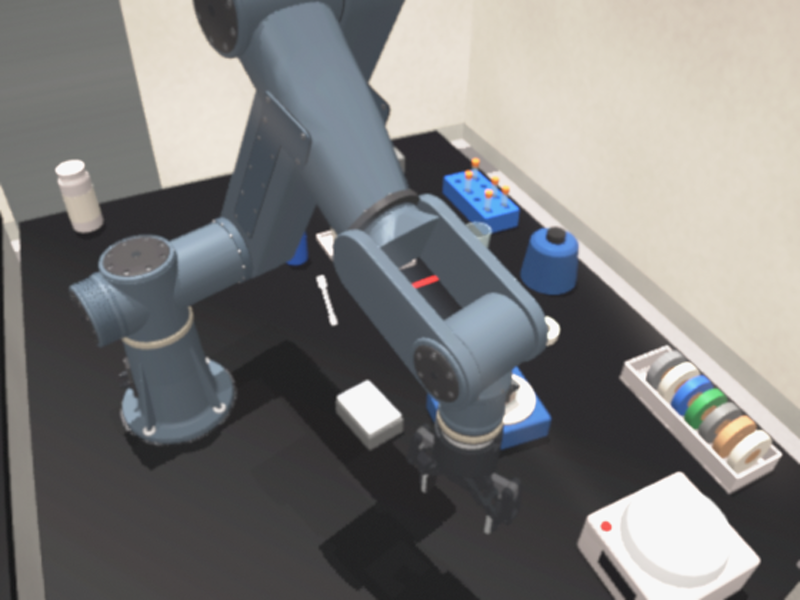

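The scene view (800x600) shows the tray with the bottle (cap 484,358), canister (black lid 527,405) and round jar (lid 471,440). The square jar on the stirrer is at (278,238) and the tape square is centred near (345,375). In the side view the arm hides the tray.
There are blue canister look-alikes at (597,375) and (573,490). The white-bodied one at (523,440) stands on the tray's front circle, so it is the one meant. I'll confirm this in crops.

```bash
python3 - <<'E'
import cv2
im=cv2.imread("scene_raw0.png")
# tray crop: raw x 260-450,y 235-380 ; x4
cv2.imwrite("pics/tray_crop.png",cv2.resize(im[235:380,255:445],None,fx=4,fy=4,interpolation=cv2.INTER_CUBIC))
cv2.imwrite("pics/st_crop.png",cv2.resize(im[150:310,160:320],None,fx=3.75,fy=3.75,interpolation=cv2.INTER_CUBIC))
E
```

```text
(no output)
```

View pics/tray_crop.png

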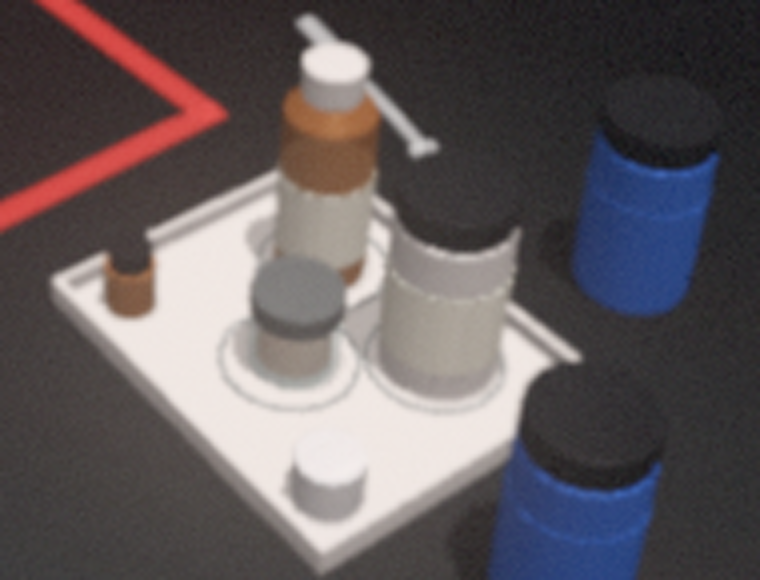

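View pics/st_crop.png

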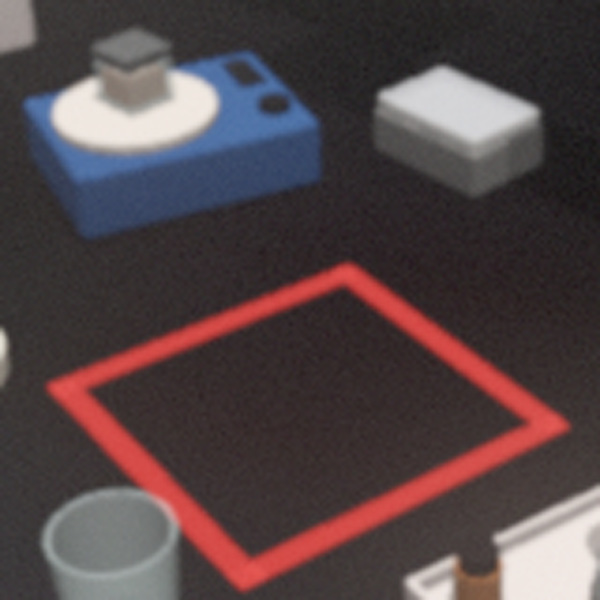

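The tray crop shows a white canister with a black lid (lid about 458,190) on one front circle, and the bottle (cap 337,62) on the other. The round jar's lid is at (298,288), on the back circle at (289,362). The vial is at (128,243) and the tin at (330,458), and both blue canisters (661,118 and 597,420) stand off the tray. In the stirrer crop the jar's lid corners are about (135,27), (172,45), (130,70) and (92,47), the plate is centred near (135,109), and the tape's corners are at (349,262), (570,427), (245,592) and (47,387).

```bash
cat >h.py <<'E'
import numpy as np,cv2
CAL={"scene":(np.array([[453.81062565,0,271.81024683],[0,453.81062565,215.9189805],[0,0,1]]),-0.05010545053225878,
np.array([[-0.84680636,-0.28957047,0.44617029,0.93332911],[0.53171263,-0.43850392,0.72456607,0.75908272],[-0.01416552,0.85080154,0.52529619,0.62477575],[0,0,0,1]]))}
def ray(px,K,k1,E,z):
    p=cv2.undistortPoints(np.array([[px]],float),K,np.array([k1,0,0,0.])).ravel()
    d=E[:3,:3]@np.array([p[0],-p[1],-1]); o=E[:3,3]
    return o+d*(z-o[2])/d[2]
def proj(P,K,k1,E):
    p=(np.asarray(P)-E[:3,3])@E[:3,:3]; u=np.array([p[0],-p[1]])/-p[2]; u*=1+k1*(u@u)
    return K[0,0]*u+K[:2,2]
E
python3 - <<'E'
from h import *
np.set_printoptions(precision=4,suppress=True)
C=CAL["scene"]
T=dict(bottle=(337,62,.129),can=(458,190,.109),rj=(298,287,.049),circ=(289,362,.004),ccirc=(435,357,.004),corner_br=(52,282,.014),corner_bl=(322,555,.014),corner_fl=(580,357,.014),vial=(128,243,.04),tin=(330,458,.03),b1=(661,118,.105),b2=(597,420,.105))
for k,(x,y,z) in T.items(): print(k,ray((x/4+255-.375,y/4+235-.375),*C,z))
S=dict(sj1=(135,27,.11),sj2=(172,45,.11),sj3=(130,70,.11),sj4=(92,47,.11),plate=(135,109,.065),pl=(51,109,.065),pr=(219,109,.065),t1=(349,262,0),t2=(570,427,0),t3=(245,592,0),t4=(47,387,0),glass=(112,540,.09),box=(460,100,.04))
R={k:ray((x/3.75+160-.37,y/3.75+150-.37),*C,z) for k,(x,y,z) in S.items()}
for k in R: print(k,R[k])
t=[R[f"t{i}"][:2] for i in (1,2,3,4)]
print("tape",np.mean(t,0),[np.linalg.norm(t[i]-t[i-1]) for i in range(4)],[np.arctan2(*(t[i]-t[i-1])[::-1]) for i in range(4)])
s=[R[f"sj{i}"][:2] for i in (1,2,3,4)]
print("sj",np.mean(s,0),[np.linalg.norm(s[i]-s[i-1]) for i in range(4)],[np.arctan2(*(s[i]-s[i-1])[::-1])%(np.pi/2) for i in range(4)])
E
```

```text
bottle [0.4727 0.2456 0.129 ]
can [0.4704 0.3278 0.109 ]
rj [0.5241 0.2887 0.049 ]
circ [0.5271 0.2897 0.004 ]
ccirc [0.4678 0.3247 0.004 ]
corner_br [0.5971 0.1921 0.014 ]
corner_bl [0.5897 0.3912 0.014 ]
corner_fl [0.4193 0.3686 0.014 ]
vial [0.5668 0.213  0.04  ]
tin [0.5641 0.3631 0.03  ]
b1 [0.353  0.3378 0.105 ]
b2 [0.5145 0.454  0.105 ]
sj1 [ 0.5065 -0.3298  0.11  ]
sj2 [ 0.4972 -0.2857  0.11  ]
sj3 [ 0.5394 -0.2644  0.11  ]
sj4 [ 0.5467 -0.3151  0.11  ]
plate [ 0.5286 -0.2913  0.065 ]
pl [ 0.5799 -0.3258  0.065 ]
pr [ 0.4775 -0.257   0.065 ]
t1 [ 0.4534 -0.1151  0.    ]
t2 [0.436 0.118 0.   ]
t3 [0.6641 0.1389 0.    ]
t4 [ 0.684 -0.092  0.   ]
glass [0.7396 0.1626 0.09  ]
box [ 0.2971 -0.2135  0.04  ]
tape [0.5594 0.0125] [np.float64(0.2317387101460721), np.float64(0.23374609913905436), np.float64(0.22897063804543388), np.float64(0.23176007906614504)] [np.float64(-3.042066335647003), np.float64(1.645049372465546), np.float64(0.09108618942535496), np.float64(-1.484778666861093)]
sj [ 0.5224 -0.2987] [np.float64(0.042756529238688994), np.float64(0.045136042414671396), np.float64(0.04725917510989935), np.float64(0.05130135292194112)] [np.float64(0.35051380924887177), np.float64(0.20864516364760255), np.float64(0.46758216688597287), np.float64(0.14316724687204463)]
```

```bash
cat >>h.py <<'E'
from scipy.spatial.transform import Rotation as Rot
def wrist(name,w=560,h=420):
    from cell import arm
    o=arm.get_obs(); c=arm.camera("wrist"); q=o["tcp_rot"]
    T=np.eye(4); T[:3,:3]=Rot.from_quat([q[1],q[2],q[3],q[0]]).as_matrix(); T[:3,3]=o["tcp_pos"]
    C=(c["intrinsics"],c["k1"],T@c["mount"])
    np.savez(name+".npz",K=C[0],k1=C[1],E=C[2]); cv2.imwrite(name+".png",c["img"][:,:,::-1])
    return C,o
def load(name):
    f=np.load(name+".npz"); return f["K"],float(f["k1"]),f["E"]
E
python3 - <<'E'
from h import *
np.set_printoptions(precision=4,suppress=True)
from cell import arm
c=arm.camera("wrist");print(c["mount"],c["intrinsics"],c["k1"])
C=CAL["scene"]
for x,y in [(25,100),(90,180),(320,122),(250,50)]: print(ray((x/3.75+160-.37,y/3.75+150-.37),*C,.06))
E
```

```text
[[-0.0005  0.9599  0.2803  0.0714]
 [ 1.      0.0005 -0.0001 -0.0013]
 [-0.0003  0.2803 -0.9599 -0.1417]
 [ 0.      0.      0.      1.    ]] [[293.9962   0.     280.9867]
 [  0.     293.9962 210.5118]
 [  0.       0.       1.    ]] -0.05306564718980048
[ 0.5875 -0.3604  0.06  ]
[ 0.5944 -0.2194  0.06  ]
[ 0.4219 -0.2068  0.06  ]
[ 0.4078 -0.3442  0.06  ]
```

{"name": "play_rows", "arguments": {"steps": "0.4 0.43 0.05 0 0 0.36;0.4 0.43 0.05 0 0 0.36;0.4 0.43 0.05 0 0 0.36;0.4 0.43 0.05 0 0 0.36", "fingers": 1}}

```text
time: 0.65
tcp_pos: [0.4046, -0.4253, 0.2465]
tcp_rot: [-0.0, 0.868, 0.497, 0.0]
wrist_force: [-0.6, -0.4, 0.3]
grip_width: 0.0858
grip_force: 0.0
```

{"name": "play_rows", "arguments": {"steps": "0.4 0.43 0.05 0 0 0.36;0.4 0.43 0.05 0 0 0.36;0.4 0.43 0.05 0 0 0.36;0.4 0.43 0.05 0 0 0.36;0.4 0.43 0.05 0 0 0.36"}}

```text
time: 1.27
tcp_pos: [0.5218, -0.3003, 0.2609]
tcp_rot: [-0.0, 0.697, 0.717, -0.0]
wrist_force: [-0.3, -0.2, -0.2]
grip_width: 0.0853
grip_force: 0.0
```

```bash
python3 - <<'E'
from h import *
C,o=wrist("w1"); print(o["tcp_pos"],o["tcp_rot"],o["q"],o["time"])
im=cv2.imread("w1.png"); cv2.imwrite("pics/w1.png",cv2.resize(im,(800,600),interpolation=cv2.INTER_CUBIC))
E
```

```text
[ 0.52180472 -0.30030459  0.26090337] [-2.74077614e-04  6.97374322e-01  7.16706880e-01 -4.77293609e-04] [-7.07189874e-01  4.64932224e-01  1.45795269e+00 -9.76975986e-04
  1.21931647e+00 -7.34194455e-01] 1.275
```

View pics/w1.png

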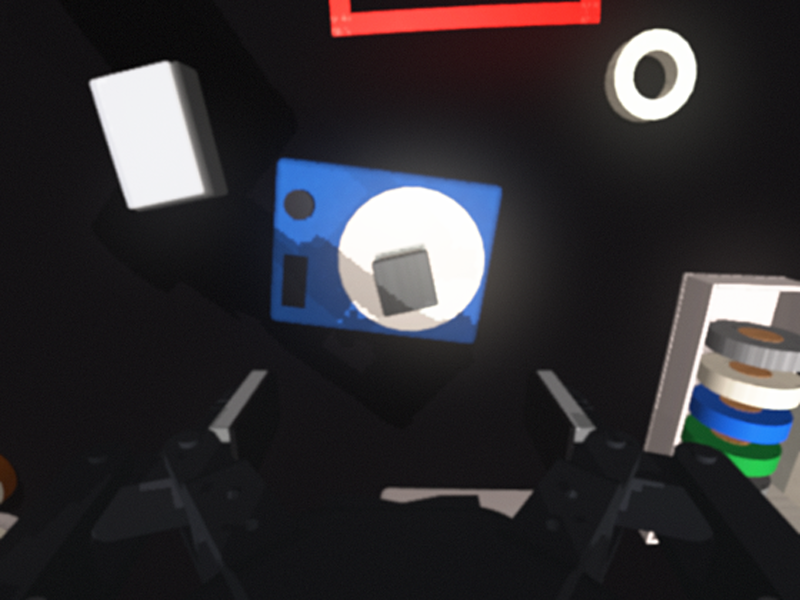

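The wrist view shows the square jar's lid with corners at about (373,265), (427,250), (438,301) and (385,316). The plate is centred near (412,259).

```bash
python3 - <<'E'
from h import *
np.set_printoptions(precision=4,suppress=True)
C=load("w1")
f=lambda p,z: ray((p[0]*.7-.15,p[1]*.7-.15),*C,z)[:2]
s=[f(p,.11) for p in [(373,265),(427,250),(438,301),(385,316)]]
d=[s[i]-s[i-1] for i in range(4)]
print(s,np.mean(s,0),[np.linalg.norm(x) for x in d],[np.arctan2(x[1],x[0])%(np.pi/2) for x in d])
print([f(p,.065) for p in [(412,258.5),(339,259),(485,259),(412,187),(412,331)]])
b=[f(p,.06) for p in [(281,160),(500,187),(474,342),(273,320)]]; print(b)
print([f(p,0) for p in [(332,36),(600,22)]])
E
```

```text
[array([ 0.5006, -0.2875]), array([ 0.5384, -0.2757]), array([ 0.548 , -0.3128]), array([ 0.5097, -0.3253])] [ 0.5242 -0.3003] [np.float64(0.03891913414855255), np.float64(0.0395747902111482), np.float64(0.03829092249303078), np.float64(0.04029573712789579)] [np.float64(0.23617220432436392), np.float64(0.30087420965163747), np.float64(0.25385491604458665), np.float64(0.3154940132909134)]
[array([ 0.5295, -0.2904]), array([ 0.47  , -0.2924]), array([ 0.5891, -0.2892]), array([ 0.5276, -0.234 ]), array([ 0.5316, -0.3532])]
[array([ 0.4247, -0.2159]), array([ 0.5975, -0.232 ]), array([ 0.5865, -0.364 ]), array([ 0.4111, -0.3483])]
[array([ 0.4563, -0.1099]), array([ 0.6871, -0.0901])]
```

{"name": "play_rows", "arguments": {"steps": "-0.08 0.91 0 0 0 0;-0.08 0.91 0 0 0 0;-0.08 0.91 0 0 0 0;-0.08 0.91 0 0 0 0;-0.08 0.91 0 0 0 0"}}

```text
time: 1.95
tcp_pos: [0.4968, -0.0252, 0.2612]
tcp_rot: [-0.001, 0.697, 0.717, -0.0]
wrist_force: [0.1, -0.3, 0.2]
grip_width: 0.0851
grip_force: 0.0
```

{"name": "play_rows", "arguments": {"steps": "-0.08 0.91 0 0 0 0;-0.08 0.91 0 0 0 0;-0.08 0.91 0 0 0 0;-0.08 0.91 0 0 0 0;-0.08 0.91 0 0 0 0"}}

```text
time: 2.58
tcp_pos: [0.4743, 0.2477, 0.2612]
tcp_rot: [-0.0, 0.697, 0.717, 0.0]
wrist_force: [0.7, 1.2, -0.1]
grip_width: 0.0853
grip_force: 0.0
```

```bash
python3 - <<'E'
from h import *
C,o=wrist("w2"); print(o["tcp_pos"],o["tcp_rot"],o["q"],o["time"])
im=cv2.imread("w2.png"); cv2.imwrite("pics/w2.png",cv2.resize(im,(800,600),interpolation=cv2.INTER_CUBIC))
E
```

```text
[0.47434382 0.24774221 0.26119939] [-4.19100848e-05  6.96893741e-01  7.17174389e-01  9.08311275e-05] [2.72284628e-01 3.70293439e-01 1.62225090e+00 1.79612337e-04
 1.14893354e+00 2.43528943e-01] 2.575
```

View pics/w2.png

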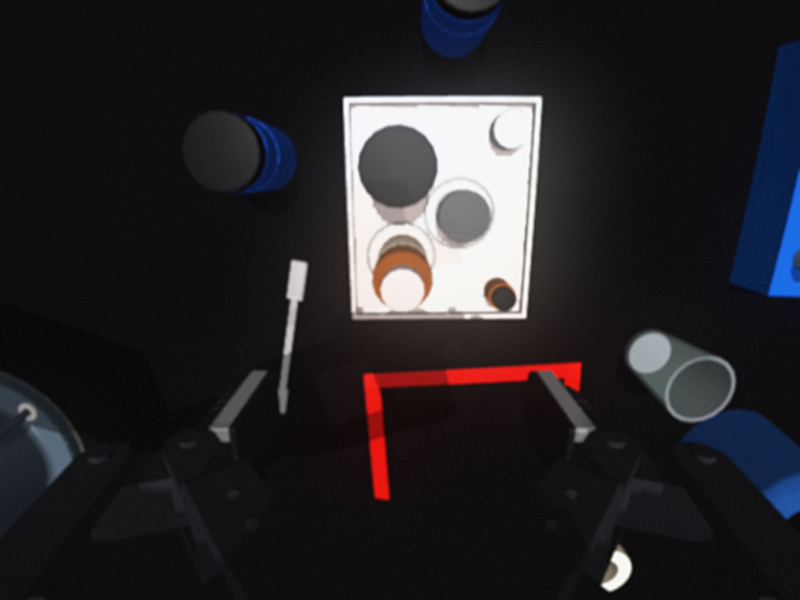

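The wrist view over the tray shows the bottle cap at (403,290), the canister lid at (398,167) and the round jar's lid at (463,216). The back circle is at (460,212), and the tray's corners are at (345,98), (541,98), (527,318) and (352,318). The blue look-alikes are at (222,150) and (460,20), outside the tray.

```bash
python3 - <<'E'
from h import *
np.set_printoptions(precision=4,suppress=True)
C=load("w2")
f=lambda p,z: ray((p[0]*.7-.15,p[1]*.7-.15),*C,z)[:2]
for k,p,z in [("bottle",(403,290),.129),("can",(398,167),.109),("rj",(463,216),.049),("circ",(460,212),.004),("bcirc",(401,256),.004)]: print(k,f(p,z))
c=np.array([f(p,.014) for p in [(345,98),(541,98),(527,318),(352,318)]]); print(c)
m=np.array([[-.103,.1],[.067,.1],[.067,-.1],[-.103,-.1]])
a=m-m.mean(0); b=c-c.mean(0); th=np.arctan2((a[:,0]*b[:,1]-a[:,1]*b[:,0]).sum(),(a*b).sum())
R=np.array([[np.cos(th),-np.sin(th)],[np.sin(th),np.cos(th)]]); t=c.mean(0)-R@m.mean(0)
print("tray",t,th,"residual",(c-(m@R.T+t))*1e3); print("circles",t+R@[-.055,.04],t+R@[-.055,-.04])
E
```

```text
bottle [0.4749 0.2479]
can [0.4693 0.3277]
rj [0.5239 0.2917]
circ [0.5275 0.2917]
bcirc [0.4735 0.2485]
[[0.4218 0.3859]
 [0.59   0.3916]
 [0.5989 0.1924]
 [0.4273 0.1877]]
tray [0.5275 0.29  ] 0.0337655898092618 residual [[ 0.6163 -0.5483]
 [-1.0706 -0.651 ]
 [ 1.0544  0.0684]
 [-0.6001  1.131 ]]
circles [0.4712 0.3281] [0.4739 0.2482]
```

{"name": "play_rows", "arguments": {"steps": "0 0.003 -0.2 0 0 0;0 0.003 -0.38 0 0 0;0 0.003 -0.55 0 0 0;0 0.003 -0.66 0 0 0;0 0.003 -0.66 0 0 0"}}

```text
time: 3.25
tcp_pos: [0.4732, 0.2449, 0.061]
tcp_rot: [-0.001, 0.698, 0.716, -0.003]
wrist_force: [-0.5, -0.3, 0.6]
grip_width: 0.0855
grip_force: 0.0
```

{"name": "play_rows", "arguments": {"steps": "0 0 0 0 0 0;0 0 0 0 0 0;0 0 0 0 0 0;0 0 0 0 0 0;0 0 0 0 0 0", "fingers": 0}}

```text
time: 3.88
tcp_pos: [0.4755, 0.2476, 0.0653]
tcp_rot: [0.001, 0.697, 0.717, 0.001]
wrist_force: [-0.7, -1.5, 5.9]
grip_width: 0.0449
grip_force: 60.9
```

{"name": "play_rows", "arguments": {"steps": "0 0 0.15 0 0 0;0 0 0.3 0 0 0;0.09 -0.18 0.3 0 0 0;0.18 -0.36 0.3 0 0 0;0.27 -0.54 0.3 0 0 0"}}

```text
time: 4.5
tcp_pos: [0.5561, 0.0842, 0.1544]
tcp_rot: [0.001, 0.696, 0.718, 0.001]
wrist_force: [0.8, 0.6, -2.0]
grip_width: 0.0443
grip_force: 62.3
```

{"name": "play_rows", "arguments": {"steps": "0.017 -0.067 0 0 0 0;0.017 -0.067 -0.1 0 0 0;0.017 -0.067 -0.2 0 0 0;0.017 -0.067 -0.28 0 0 0;0.017 -0.067 -0.305 0 0 0"}}

```text
time: 5.12
tcp_pos: [0.5586, 0.0659, 0.0612]
tcp_rot: [-0.002, 0.697, 0.717, -0.001]
wrist_force: [-9.4, 0.1, 40.8]
grip_width: 0.0448
grip_force: 66.2
```

{"name": "play_rows", "arguments": {"steps": "0 0 -0.003 0 0 0;0 0 -0.006 0 0 0;0 0 -0.009 0 0 0;0 0 -0.009 0 0 0"}}

```text
time: 5.62
tcp_pos: [0.5606, 0.0656, 0.0613]
tcp_rot: [0.0, 0.697, 0.717, 0.0]
wrist_force: [-3.2, 0.1, 9.1]
grip_width: 0.0448
grip_force: 63.5
```

{"name": "play_rows", "arguments": {"steps": "0 0 0 0 0 0;0 0 0 0 0 0;0 0 0 0 0 0;0 0 0 0 0 0", "fingers": 1}}

```text
time: 6.12
tcp_pos: [0.5605, 0.0653, 0.0589]
tcp_rot: [-0.0, 0.697, 0.717, -0.0]
wrist_force: [-0.2, -0.3, -0.7]
grip_width: 0.0856
grip_force: 0.0
```

{"name": "play_rows", "arguments": {"steps": "0 0 0.1 0 0 0;0 0 0.25 0 0 0;0 0 0.42 0 0 0;-0.1 0.17 0.42 0 0 0;-0.2 0.35 0.42 0 0 0"}}

```text
time: 6.75
tcp_pos: [0.5007, 0.1707, 0.186]
tcp_rot: [0.001, 0.698, 0.716, 0.001]
wrist_force: [-0.9, 0.7, -0.1]
grip_width: 0.0853
grip_force: 0.0
```

```bash
python3 - <<'E'
from h import *
from cell import arm
o=arm.get_obs(); print(o["tcp_pos"],o["grip_width"])
c=arm.camera("scene"); im=c["img"][:,:,::-1]
cv2.imwrite("scene1.png",im)
cv2.imwrite("pics/scene1.png",cv2.resize(im[140:400,140:480],(785,600),interpolation=cv2.INTER_CUBIC))
E
```

```text
[0.50070946 0.17074304 0.18597052] 0.08529049711771475
```

View pics/scene1.png

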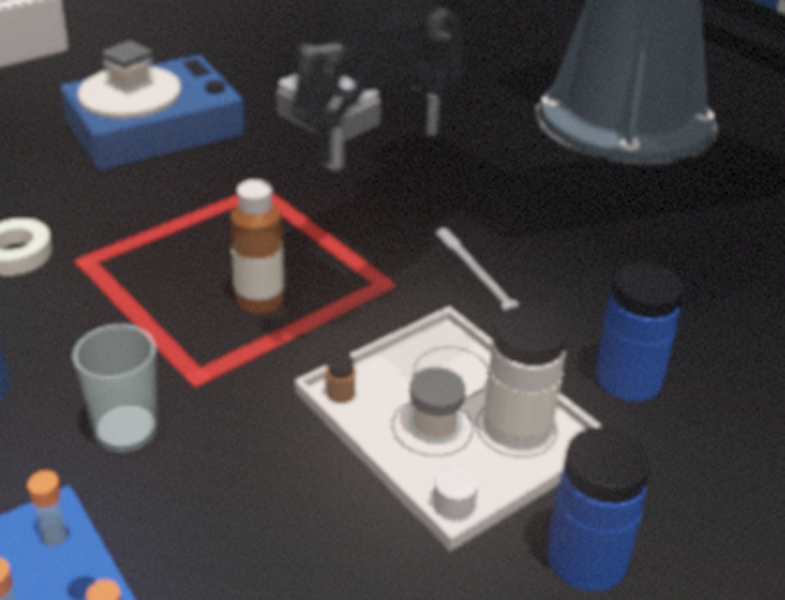

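The bottle stands upright inside the tape (cap 255,195, base 260,300), and everything in the tray is untouched. Next is the canister.

{"name": "play_rows", "arguments": {"steps": "-0.035 0.18 0 0 0 0;-0.07 0.36 0 0 0 0;-0.1 0.525 0 0 0 0;-0.1 0.525 0 0 0 0;-0.1 0.525 -0.1 0 0 0"}}

```text
time: 7.42
tcp_pos: [0.4722, 0.3285, 0.1566]
tcp_rot: [0.001, 0.696, 0.718, 0.003]
wrist_force: [-0.1, -0.2, 0.2]
grip_width: 0.0851
grip_force: 0.0
```

{"name": "play_rows", "arguments": {"steps": "0 0 -0.15 0 0 0;0 0 -0.27 0 0 0;0 0 -0.33 0 0 0;0 0 -0.33 0 0 0"}}

```text
time: 7.92
tcp_pos: [0.4701, 0.3267, 0.0551]
tcp_rot: [-0.0, 0.697, 0.717, -0.001]
wrist_force: [-0.3, 0.3, -0.3]
grip_width: 0.0853
grip_force: 0.0
```

{"name": "play_rows", "arguments": {"steps": "0 0 0 0 0 0;0 0 0 0 0 0;0 0 0 0 0 0;0 0 0 0 0 0", "fingers": 0}}

```text
time: 8.43
tcp_pos: [0.4709, 0.3281, 0.0578]
tcp_rot: [0.0, 0.697, 0.717, 0.001]
wrist_force: [-1.6, 0.5, 6.9]
grip_width: 0.0548
grip_force: 62.7
```

{"name": "play_rows", "arguments": {"steps": "0 0 0.17 0 0 0;0 0 0.35 0 0 0;0 0 0.5 0 0 0;0.03 -0.19 0.5 0 0 0;0.06 -0.38 0.5 0 0 0"}}

```text
time: 9.05
tcp_pos: [0.4887, 0.2132, 0.2072]
tcp_rot: [0.001, 0.696, 0.718, 0.001]
wrist_force: [0.6, -0.2, -3.6]
grip_width: 0.0549
grip_force: 65.4
```

{"name": "play_rows", "arguments": {"steps": "0.06 -0.19 0 0 0 0;0.12 -0.38 0 0 0 0;0.18 -0.57 0 0 0 0;0.24 -0.76 0 0 0 0;0.24 -0.813 0 0 0 0"}}

```text
time: 9.68
tcp_pos: [0.5621, -0.034, 0.2063]
tcp_rot: [0.001, 0.698, 0.716, 0.0]
wrist_force: [-1.3, -0.6, -3.1]
grip_width: 0.0548
grip_force: 65.2
```

{"name": "play_rows", "arguments": {"steps": "0 0 -0.15 0 0 0;0 0 -0.3 0 0 0;0 0 -0.42 0 0 0;0 0 -0.48 0 0 0;0 0 -0.495 0 0 0"}}

```text
time: 10.3
tcp_pos: [0.559, -0.0291, 0.0564]
tcp_rot: [-0.002, 0.696, 0.718, -0.001]
wrist_force: [-0.2, 0.1, -2.2]
grip_width: 0.0549
grip_force: 65.2
```

{"name": "play_rows", "arguments": {"steps": "0 0 -0.003 0 0 0;0 0 -0.006 0 0 0;0 0 -0.01 0 0 0;0 0 -0.01 0 0 0"}}

```text
time: 10.8
tcp_pos: [0.5607, -0.0302, 0.0551]
tcp_rot: [0.0, 0.697, 0.717, 0.0]
wrist_force: [0.1, -0.9, -3.5]
grip_width: 0.0544
grip_force: 65.3
```

{"name": "play_rows", "arguments": {"steps": "0 0 -0.003 0 0 0;0 0 -0.005 0 0 0;0 0 -0.007 0 0 0;0 0 -0.007 0 0 0"}}

```text
time: 11.3
tcp_pos: [0.5607, -0.0302, 0.0538]
tcp_rot: [0.0, 0.697, 0.717, 0.0]
wrist_force: [-2.9, 0.1, 7.5]
grip_width: 0.0546
grip_force: 66.2
```

{"name": "play_rows", "arguments": {"steps": "0 0 0 0 0 0;0 0 0 0 0 0;0 0 0 0 0 0;0 0 0 0 0 0", "fingers": 1}}

```text
time: 11.8
tcp_pos: [0.5605, -0.0301, 0.0524]
tcp_rot: [-0.0, 0.697, 0.717, -0.0]
wrist_force: [0.3, -0.9, 0.4]
grip_width: 0.0852
grip_force: 0.0
```

{"name": "play_rows", "arguments": {"steps": "0 0 0.1 0 0 0;0 0 0.25 0 0 0;0 0 0.4 0 0 0;-0.02 -0.18 0.4 0 0 0.06;-0.05 -0.36 0.4 0 0 0.16"}}

```text
time: 12.42
tcp_pos: [0.5461, -0.1389, 0.1736]
tcp_rot: [0.001, 0.598, 0.801, 0.0]
wrist_force: [0.8, -1.0, -0.6]
grip_width: 0.0855
grip_force: 0.0
```

{"name": "play_rows", "arguments": {"steps": "-0.03 -0.18 0 0 0 0;-0.073 -0.36 0 0 0 0;-0.073 -0.54 0 0 0 0;-0.073 -0.54 0 0 0 0;-0.073 -0.54 0 0 0 0"}}

```text
time: 13.05
tcp_pos: [0.523, -0.2995, 0.172]
tcp_rot: [-0.001, 0.602, 0.799, 0.0]
wrist_force: [0.3, 0.2, 0.5]
grip_width: 0.0858
grip_force: 0.0
```

```bash
python3 - <<'E'
from h import *
from cell import arm
C,o=wrist("w3"); print(o["tcp_pos"],o["tcp_rot"],o["time"])
im=cv2.imread("w3.png"); a=cv2.resize(im,(400,300))
s=arm.camera("scene")["img"][:,:,::-1]; b=cv2.resize(s[120:420,140:540],(400,300))
cv2.imwrite("pics/m3.png",cv2.resize(np.hstack([a,b]),(800,300)))
E
```

```text
[ 0.52299424 -0.29950916  0.17202746] [-9.32584766e-04  6.01677028e-01  7.98738887e-01  2.74475953e-04] 13.05
```

View pics/m3.png

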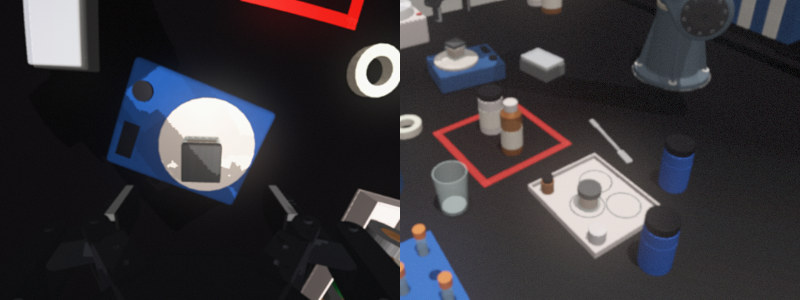

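The canister and bottle both stand upright inside the tape. In the wrist view (left) the jar's lid, at about (201,163), is square to and centred between the fingers.

{"name": "play_rows", "arguments": {"steps": "0 0 -0.12 0 0 0;0 0 -0.24 0 0 0;0 0 -0.32 0 0 0;0 0 -0.345 0 0 0;0 0 -0.345 0 0 0"}}

```text
time: 13.78
tcp_pos: [0.5239, -0.2992, 0.0691]
tcp_rot: [-0.0, 0.601, 0.799, 0.0]
wrist_force: [1.1, -0.0, 1.0]
grip_width: 0.0854
grip_force: 0.0
```

{"name": "play_rows", "arguments": {"steps": "0 0 0 0 0 0;0 0 0 0 0 0;0 0 0 0 0 0;0 0 0 0 0 0;0 0 0 0 0 0", "fingers": 0}}

```text
time: 14.4
tcp_pos: [0.5243, -0.3008, 0.0702]
tcp_rot: [0.001, 0.601, 0.799, -0.0]
wrist_force: [0.6, -0.3, 5.6]
grip_width: 0.0413
grip_force: 60.7
```

{"name": "play_rows", "arguments": {"steps": "0 0 0.1 0 0 0;0 0 0.2 0 0 0;0.05 0.15 0.2 0 0 0;0.1 0.3 0.2 0 0 0;0.155 0.45 0.2 0 0 0"}}

```text
time: 15.02
tcp_pos: [0.5699, -0.1639, 0.1288]
tcp_rot: [-0.0, 0.602, 0.799, -0.0]
wrist_force: [0.6, 0.6, -1.1]
grip_width: 0.0418
grip_force: 60.5
```

{"name": "play_rows", "arguments": {"steps": "0 0 0 0 0 0;0 0 -0.14 0 0 0;0 0 -0.27 0 0 0;0 0 -0.36 0 0 0;0 0 -0.4 0 0 0"}}

```text
time: 15.65
tcp_pos: [0.5688, -0.1655, 0.0071]
tcp_rot: [-0.002, 0.602, 0.799, -0.0]
wrist_force: [-0.2, 0.3, -1.2]
grip_width: 0.0414
grip_force: 60.5
```

{"name": "play_rows", "arguments": {"steps": "0 0 -0.004 0 0 0;0 0 -0.008 0 0 0;0 0 -0.013 0 0 0;0 0 -0.013 0 0 0"}}

```text
time: 16.15
tcp_pos: [0.5705, -0.1653, 0.0058]
tcp_rot: [0.001, 0.601, 0.799, 0.0]
wrist_force: [0.0, -0.7, -0.6]
grip_width: 0.0417
grip_force: 60.5
```

{"name": "play_rows", "arguments": {"steps": "0 0 -0.003 0 0 0;0 0 -0.005 0 0 0;0 0 -0.005 0 0 0"}}

```text
time: 16.52
tcp_pos: [0.5705, -0.1652, 0.0052]
tcp_rot: [0.001, 0.601, 0.799, 0.0]
wrist_force: [-1.4, -0.1, 8.7]
grip_width: 0.0417
grip_force: 61.5
```

{"name": "play_rows", "arguments": {"steps": "0 0 0 0 0 0;0 0 0 0 0 0;0 0 0 0 0 0;0 0 0 0 0 0", "fingers": 1}}

```text
time: 17.02
tcp_pos: [0.57, -0.1651, 0.0034]
tcp_rot: [-0.0, 0.601, 0.799, -0.0]
wrist_force: [0.4, -0.5, -0.5]
grip_width: 0.0854
grip_force: 0.0
```

{"name": "play_rows", "arguments": {"steps": "0 0 0.1 0 0 0;0 0 0.25 0 0 0;0 0 0.42 0 0 0;0 0 0.57 0 0 0;0 0 0.57 0 0 0"}}

```text
time: 17.65
tcp_pos: [0.5726, -0.1663, 0.1787]
tcp_rot: [0.004, 0.601, 0.799, 0.001]
wrist_force: [-0.3, -1.1, -1.4]
grip_width: 0.0853
grip_force: 0.0
```

{"name": "play_rows", "arguments": {"steps": "-0.02 0.19 0 0 0 -0.04;-0.04 0.38 0 0 0 -0.08;-0.06 0.57 0 0 0 -0.12;-0.08 0.76 0 0 0 -0.16;-0.1 0.95 0 0 0 -0.16"}}

```text
time: 18.27
tcp_pos: [0.5388, 0.1215, 0.1731]
tcp_rot: [-0.001, 0.697, 0.717, -0.001]
wrist_force: [0.1, 0.3, 0.7]
grip_width: 0.0855
grip_force: 0.0
```

{"name": "play_rows", "arguments": {"steps": "-0.02 0.19 0 0 0 0;-0.04 0.38 0 0 0 0;-0.053 0.567 0 0 0 0;-0.053 0.567 0 0 0 0;-0.053 0.567 0 0 0 0"}}

```text
time: 18.9
tcp_pos: [0.5232, 0.2895, 0.1732]
tcp_rot: [-0.0, 0.696, 0.718, -0.001]
wrist_force: [-0.1, 0.2, 0.3]
grip_width: 0.0854
grip_force: 0.0
```

```bash
python3 - <<'E'
from h import *
from cell import arm
C,o=wrist("w4"); print(o["tcp_pos"],o["tcp_rot"],o["time"])
im=cv2.imread("w4.png"); a=cv2.resize(im,(400,300))
s=arm.camera("scene")["img"][:,:,::-1]; b=cv2.resize(s[120:420,140:540],(400,300))
cv2.imwrite("pics/m4.png",cv2.resize(np.hstack([a,b]),(800,300)))
E
```

```text
[0.52321553 0.28950961 0.17322409] [-4.42329568e-04  6.96484829e-01  7.17569947e-01 -1.43478775e-03] 18.9
```

View pics/m4.png

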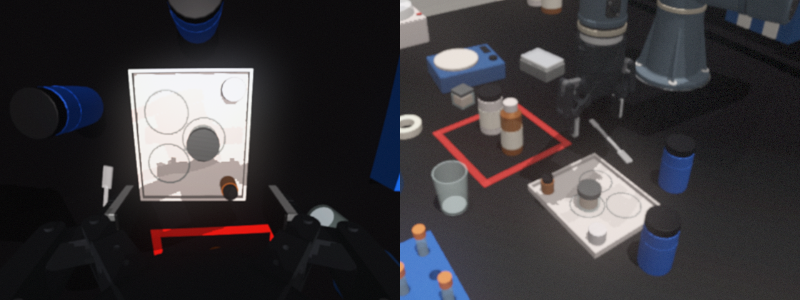

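The square jar stands on the bench (right half, 462,97), and the plate is empty. The round jar's lid, at (203,142) in the left half, is between the fingers.

{"name": "play_rows", "arguments": {"steps": "0 0 -0.15 0 0 0;0 0 -0.3 0 0 0;0 0 -0.42 0 0 0;0 0 -0.52 0 0 0;0 0 -0.55 0 0 0", "fingers": 0.85}}

```text
time: 19.62
tcp_pos: [0.5233, 0.2879, 0.0077]
tcp_rot: [-0.001, 0.698, 0.716, -0.002]
wrist_force: [-0.2, 0.6, -0.8]
grip_width: 0.0722
grip_force: 0.0
```

{"name": "play_rows", "arguments": {"steps": "0 0 0 0 0 0;0 0 0 0 0 0;0 0 0 0 0 0;0 0 0 0 0 0;0 0 0 0 0 0", "fingers": 0}}

```text
time: 20.25
tcp_pos: [0.525, 0.2902, 0.0108]
tcp_rot: [0.001, 0.697, 0.717, 0.001]
wrist_force: [-1.4, -0.7, 6.3]
grip_width: 0.0437
grip_force: 61.0
```

{"name": "play_rows", "arguments": {"steps": "0 0 0.14 0 0 0;0 0 0.3 0 0 0;0 0 0.44 0 0 0;0 0 0.5 0 0 0;0 -0.19 0.5 0 0 0"}}

```text
time: 20.88
tcp_pos: [0.5259, 0.2357, 0.1619]
tcp_rot: [0.002, 0.695, 0.719, 0.003]
wrist_force: [1.1, -0.1, -1.6]
grip_width: 0.0436
grip_force: 61.2
```

{"name": "play_rows", "arguments": {"steps": "0 -0.19 0 0 0 0;0 -0.38 0 0 0 0;0 -0.57 0 0 0 0;0 -0.76 0 0 0 0;0 -0.95 0 0 0 0"}}

```text
time: 21.5
tcp_pos: [0.5239, -0.0536, 0.1596]
tcp_rot: [-0.0, 0.697, 0.717, 0.0]
wrist_force: [0.5, 0.0, -0.7]
grip_width: 0.0436
grip_force: 61.2
```

{"name": "play_rows", "arguments": {"steps": "0 -0.19 0 0 0 0;0.01 -0.38 0 0 0 0;0.016 -0.57 0 0 0 0;0.016 -0.74 0 0 0 0;0.016 -0.798 0 0 0 0"}}

```text
time: 22.12
tcp_pos: [0.5289, -0.2946, 0.1595]
tcp_rot: [0.001, 0.698, 0.716, -0.0]
wrist_force: [0.1, 0.2, -2.2]
grip_width: 0.0437
grip_force: 61.2
```

{"name": "play_rows", "arguments": {"steps": "0 0 0 0 0 0;0 0 -0.1 0 0 0;0 0 -0.2 0 0 0;0 0 -0.27 0 0 0;0 0 -0.285 0 0 0"}}

```text
time: 22.75
tcp_pos: [0.5279, -0.2881, 0.0726]
tcp_rot: [-0.003, 0.696, 0.718, 0.0]
wrist_force: [-0.5, 0.4, -0.5]
grip_width: 0.0434
grip_force: 61.2
```

{"name": "play_rows", "arguments": {"steps": "0 0 -0.003 0 0 0;0 0 -0.006 0 0 0;0 0 -0.006 0 0 0"}}

```text
time: 23.12
tcp_pos: [0.5294, -0.2916, 0.0732]
tcp_rot: [0.001, 0.697, 0.717, 0.0]
wrist_force: [-0.2, 0.1, -0.9]
grip_width: 0.0439
grip_force: 61.2
```

{"name": "play_rows", "arguments": {"steps": "0 0 -0.002 0 0 0;0 0 -0.004 0 0 0;0 0 -0.005 0 0 0;0 0 -0.005 0 0 0"}}

```text
time: 23.62
tcp_pos: [0.5291, -0.2917, 0.0718]
tcp_rot: [0.0, 0.697, 0.717, 0.0]
wrist_force: [-0.9, 1.4, 5.1]
grip_width: 0.0436
grip_force: 61.7
```

{"name": "play_rows", "arguments": {"steps": "0 0 0 0 0 0;0 0 0 0 0 0;0 0 0 0 0 0;0 0 0 0 0 0", "fingers": 1}}

```text
time: 24.12
tcp_pos: [0.529, -0.2914, 0.0707]
tcp_rot: [-0.0, 0.697, 0.717, 0.0]
wrist_force: [0.6, -0.3, -0.4]
grip_width: 0.0855
grip_force: 0.0
```

{"name": "play_rows", "arguments": {"steps": "0 0 0.13 0 0 0;0 0 0.267 0 0 0;0.05 0.15 0.267 0 0 0.08;0.1 0.3 0.267 0 0 0.16;0.137 0.421 0.267 0 0 0.16"}}

```text
time: 24.75
tcp_pos: [0.5704, -0.1635, 0.1511]
tcp_rot: [0.0, 0.601, 0.799, 0.0]
wrist_force: [0.3, -0.2, 0.4]
grip_width: 0.0855
grip_force: 0.0
```

```bash
python3 - <<'E'
from h import *
from cell import arm
C,o=wrist("w5"); print(o["tcp_pos"],o["tcp_rot"],o["time"])
im=cv2.imread("w5.png"); a=cv2.resize(im,(400,300))
s=arm.camera("scene")["img"][:,:,::-1]; cv2.imwrite("s5.png",s); b=cv2.resize(s[130:280,150:350],(400,300))
cv2.imwrite("pics/m5.png",np.hstack([a,b]))
E
```

```text
[ 0.57038562 -0.16354754  0.1510518 ] [2.37305912e-05 6.01014293e-01 7.99238267e-01 1.08113516e-04] 24.75
```

View pics/m5.png

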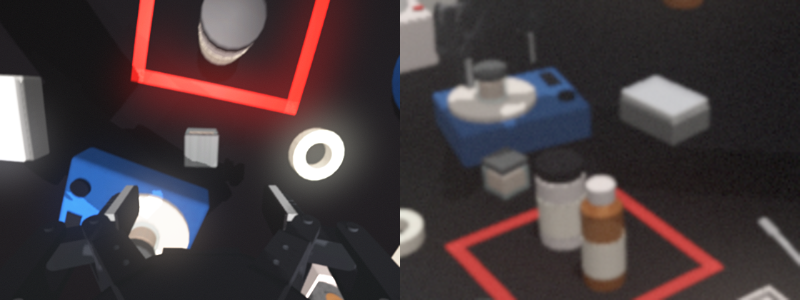

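The round jar stands centrally on the plate (right half, 490,85). The square jar, at (202,148) in the left half, is aligned with the fingers.

{"name": "play_rows", "arguments": {"steps": "0 0 -0.14 0 0 0;0 0 -0.28 0 0 0;0 0 -0.4 0 0 0;0 0 -0.475 0 0 0;0 0 -0.485 0 0 0"}}

```text
time: 25.48
tcp_pos: [0.5688, -0.1654, 0.0036]
tcp_rot: [-0.002, 0.602, 0.799, -0.0]
wrist_force: [0.8, 0.1, -1.1]
grip_width: 0.0855
grip_force: 0.0
```

{"name": "play_rows", "arguments": {"steps": "0 0 0 0 0 0;0 0 0 0 0 0;0 0 0 0 0 0;0 0 0 0 0 0;0 0 0 0 0 0", "fingers": 0}}

```text
time: 26.1
tcp_pos: [0.5711, -0.1657, 0.0069]
tcp_rot: [0.001, 0.601, 0.799, 0.0]
wrist_force: [-0.5, -0.7, 6.3]
grip_width: 0.0418
grip_force: 60.8
```

{"name": "play_rows", "arguments": {"steps": "0 0 0.14 0 0 0;0 0 0.3 0 0 0;0 0 0.44 0 0 0;0 0 0.5 0 0 0;-0.018 0.19 0.5 0 0 -0.04"}}

```text
time: 26.72
tcp_pos: [0.5676, -0.1116, 0.158]
tcp_rot: [0.004, 0.629, 0.777, 0.001]
wrist_force: [-0.6, 1.1, -1.3]
grip_width: 0.0413
grip_force: 60.5
```

{"name": "play_rows", "arguments": {"steps": "-0.02 0.19 0 0 0 -0.04;-0.04 0.38 0 0 0 -0.08;-0.06 0.57 0 0 0 -0.12;-0.07 0.76 0 0 0 -0.12;-0.08 0.95 0 0 0 -0.12"}}

```text
time: 27.35
tcp_pos: [0.5401, 0.1787, 0.1555]
tcp_rot: [-0.0, 0.697, 0.717, -0.0]
wrist_force: [1.7, -0.6, -0.9]
grip_width: 0.0412
grip_force: 60.4
```

{"name": "play_rows", "arguments": {"steps": "-0.02 0.18 0 0 0 0;-0.045 0.34 0 0 0 0;-0.045 0.377 0 0 0 0;-0.045 0.377 0 0 0 0"}}

```text
time: 27.85
tcp_pos: [0.5269, 0.2902, 0.1553]
tcp_rot: [0.0, 0.696, 0.718, -0.0]
wrist_force: [0.3, -0.0, -0.6]
grip_width: 0.0414
grip_force: 60.5
```

{"name": "play_rows", "arguments": {"steps": "0 0 -0.14 0 0 0;0 0 -0.28 0 0 0;0 0 -0.4 0 0 0;0 0 -0.455 0 0 0;0 0 -0.47 0 0 0"}}

```text
time: 28.48
tcp_pos: [0.5273, 0.2887, 0.0137]
tcp_rot: [-0.0, 0.697, 0.717, -0.001]
wrist_force: [0.6, -0.8, -0.3]
grip_width: 0.0412
grip_force: 60.5
```

{"name": "play_rows", "arguments": {"steps": "0 0 -0.003 0 0 0;0 0 -0.006 0 0 0;0 0 -0.006 0 0 0"}}

```text
time: 28.85
tcp_pos: [0.5278, 0.2903, 0.0136]
tcp_rot: [0.0, 0.697, 0.717, 0.001]
wrist_force: [0.9, 0.4, -0.6]
grip_width: 0.0416
grip_force: 60.5
```

{"name": "play_rows", "arguments": {"steps": "0 0 -0.003 0 0 0;0 0 -0.006 0 0 0;0 0 -0.008 0 0 0;0 0 -0.008 0 0 0"}}

```text
time: 29.35
tcp_pos: [0.5273, 0.2901, 0.0109]
tcp_rot: [0.0, 0.697, 0.717, 0.0]
wrist_force: [-1.2, 0.5, 5.7]
grip_width: 0.0411
grip_force: 61.3
```

{"name": "play_rows", "arguments": {"steps": "0 0 0 0 0 0;0 0 0 0 0 0;0 0 0 0 0 0;0 0 0 0 0 0", "fingers": 0.9}}

```text
time: 29.85
tcp_pos: [0.5272, 0.2899, 0.01]
tcp_rot: [-0.0, 0.697, 0.717, -0.0]
wrist_force: [-0.0, 0.6, -0.5]
grip_width: 0.0773
grip_force: 0.0
```

{"name": "play_rows", "arguments": {"steps": "0 0 0.12 0 0 0;0 0 0.28 0 0 0;0 0 0.44 0 0 0;0 0 0.55 0 0 0;0.03 -0.18 0.55 0 0 0"}}

```text
time: 30.48
tcp_pos: [0.5383, 0.2388, 0.1788]
tcp_rot: [0.002, 0.695, 0.719, 0.004]
wrist_force: [-0.3, -1.0, -0.9]
grip_width: 0.0769
grip_force: 0.0
```

{"name": "play_rows", "arguments": {"steps": "0.03 -0.19 0 0 0 0;0.06 -0.38 0 0 0 0;0.081 -0.54 0 0 0 0;0.081 -0.569 0 0 0 0;0.081 -0.569 0 0 0 0", "fingers": 1}}

```text
time: 31.1
tcp_pos: [0.5602, 0.0651, 0.1751]
tcp_rot: [-0.0, 0.697, 0.717, -0.0]
wrist_force: [-0.2, 0.6, -0.4]
grip_width: 0.0851
grip_force: 0.0
```

```bash
python3 - <<'E'
from h import *
from cell import arm
C,o=wrist("w6"); print(o["tcp_pos"],o["tcp_rot"],o["time"])
im=cv2.imread("w6.png"); a=cv2.resize(im,(400,300))
s=arm.camera("scene")["img"][:,:,::-1]; cv2.imwrite("s6.png",s); b=cv2.resize(s[170:380,170:450],(400,300))
cv2.imwrite("pics/m6.png",np.hstack([a,b]))
E
```

```text
[0.56019698 0.06507969 0.17506793] [-4.48486356e-04  6.97334753e-01  7.16745449e-01 -4.41186742e-05] 31.1
```

View pics/m6.png

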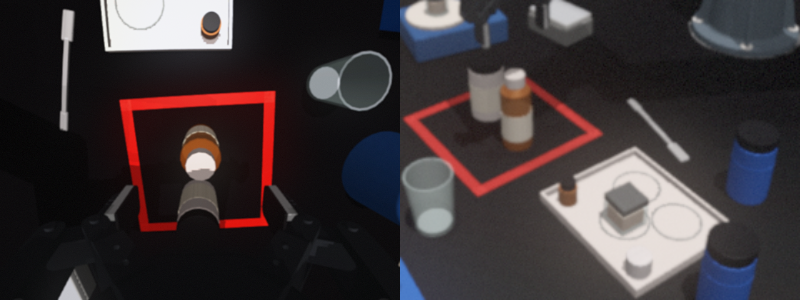

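The square jar stands in the back circle (right half, 627,207). The bottle's cap, at (201,162) in the left half, is between the fingers.

{"name": "play_rows", "arguments": {"steps": "0 0 -0.13 0 0 0;0 0 -0.26 0 0 0;0 0 -0.35 0 0 0;0 0 -0.385 0 0 0;0 0 -0.385 0 0 0"}}

```text
time: 31.82
tcp_pos: [0.5602, 0.0663, 0.0594]
tcp_rot: [-0.0, 0.696, 0.718, -0.0]
wrist_force: [-0.3, 0.2, 0.4]
grip_width: 0.0854
grip_force: 0.0
```

{"name": "play_rows", "arguments": {"steps": "0 0 0 0 0 0;0 0 0 0 0 0;0 0 0 0 0 0;0 0 0 0 0 0;0 0 0 0 0 0", "fingers": 0}}

```text
time: 32.45
tcp_pos: [0.5609, 0.0652, 0.0611]
tcp_rot: [0.001, 0.697, 0.717, 0.001]
wrist_force: [-0.8, 0.2, 6.0]
grip_width: 0.0447
grip_force: 60.6
```

{"name": "play_rows", "arguments": {"steps": "0 0 0.15 0 0 0;0 0 0.3 0 0 0;-0.09 0.19 0.3 0 0 0;-0.18 0.38 0.3 0 0 0;-0.27 0.56 0.3 0 0 0"}}

```text
time: 33.08
tcp_pos: [0.4788, 0.2345, 0.1502]
tcp_rot: [0.0, 0.697, 0.717, 0.001]
wrist_force: [1.1, 0.3, -2.1]
grip_width: 0.0444
grip_force: 62.1
```

{"name": "play_rows", "arguments": {"steps": "-0.02 0.049 0 0 0 0;-0.02 0.049 -0.1 0 0 0;-0.02 0.049 -0.2 0 0 0;-0.02 0.049 -0.255 0 0 0;-0.02 0.049 -0.27 0 0 0"}}

```text
time: 33.7
tcp_pos: [0.4734, 0.2474, 0.0679]
tcp_rot: [-0.0, 0.697, 0.717, -0.001]
wrist_force: [-0.4, -1.2, -2.8]
grip_width: 0.0448
grip_force: 62.1
```

{"name": "play_rows", "arguments": {"steps": "0 0 -0.003 0 0 0;0 0 -0.006 0 0 0;0 0 -0.008 0 0 0;0 0 -0.008 0 0 0"}}

```text
time: 34.2
tcp_pos: [0.4737, 0.248, 0.0667]
tcp_rot: [0.0, 0.697, 0.717, 0.0]
wrist_force: [0.6, 0.6, -1.9]
grip_width: 0.0446
grip_force: 62.2
```

{"name": "play_rows", "arguments": {"steps": "0 0 -0.003 0 0 0;0 0 -0.006 0 0 0;0 0 -0.007 0 0 0;0 0 -0.007 0 0 0"}}

```text
time: 34.7
tcp_pos: [0.4736, 0.2481, 0.0651]
tcp_rot: [0.0, 0.697, 0.717, 0.0]
wrist_force: [-1.6, 0.5, 6.3]
grip_width: 0.0445
grip_force: 62.9
```

{"name": "play_rows", "arguments": {"steps": "0 0 0 0 0 0;0 0 0 0 0 0;0 0 0 0 0 0;0 0 0 0 0 0", "fingers": 1}}

```text
time: 35.2
tcp_pos: [0.4735, 0.2479, 0.0641]
tcp_rot: [-0.0, 0.697, 0.717, -0.0]
wrist_force: [0.2, -0.7, -0.3]
grip_width: 0.0856
grip_force: 0.0
```

{"name": "play_rows", "arguments": {"steps": "0 0 0.12 0 0 0;0 0 0.27 0 0 0;0 0 0.4 0 0 0;0.06 -0.18 0.4 0 0 0;0.12 -0.36 0.4 0 0 0"}}

```text
time: 35.83
tcp_pos: [0.5101, 0.1395, 0.1851]
tcp_rot: [0.001, 0.696, 0.718, 0.001]
wrist_force: [-0.0, 0.5, 0.5]
grip_width: 0.0856
grip_force: 0.0
```

{"name": "play_rows", "arguments": {"steps": "0.06 -0.18 0 0 0 0;0.12 -0.36 0 0 0 0;0.17 -0.54 0 0 0 0;0.17 -0.567 0 0 0 0;0.17 -0.567 0 0 0 0"}}

```text
time: 36.45
tcp_pos: [0.5599, -0.0304, 0.1839]
tcp_rot: [-0.001, 0.697, 0.717, -0.0]
wrist_force: [0.1, 0.8, -0.1]
grip_width: 0.0856
grip_force: 0.0
```

```bash
python3 - <<'E'
from h import *
from cell import arm
C,o=wrist("w7"); print(o["tcp_pos"],o["tcp_rot"],o["time"])
im=cv2.imread("w7.png"); a=cv2.resize(im,(400,300))
s=arm.camera("scene")["img"][:,:,::-1]; cv2.imwrite("s7.png",s); b=cv2.resize(s[170:380,170:450],(400,300))
cv2.imwrite("pics/m7.png",np.hstack([a,b]))
E
```

```text
[ 0.55990186 -0.03037814  0.18388775] [-7.03892329e-04  6.97382316e-01  7.16698947e-01 -1.69177058e-04] 36.45
```

View pics/m7.png

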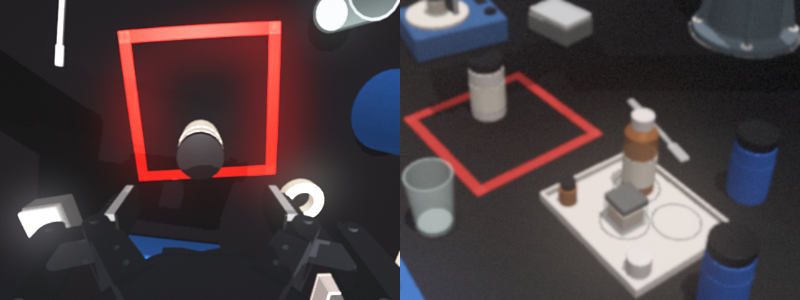

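The bottle is back on its circle (right half, 640,155). The canister's lid, at (200,155) in the left half, is centred between the fingers.

{"name": "play_rows", "arguments": {"steps": "0 0 -0.14 0 0 0;0 0 -0.28 0 0 0;0 0 -0.39 0 0 0;0 0 -0.437 0 0 0;0 0 -0.437 0 0 0"}}

```text
time: 37.17
tcp_pos: [0.56, -0.029, 0.0527]
tcp_rot: [-0.001, 0.696, 0.718, -0.0]
wrist_force: [0.0, -0.8, -0.2]
grip_width: 0.0853
grip_force: 0.0
```

{"name": "play_rows", "arguments": {"steps": "0 0 0 0 0 0;0 0 0 0 0 0;0 0 0 0 0 0;0 0 0 0 0 0;0 0 0 0 0 0", "fingers": 0}}

```text
time: 37.8
tcp_pos: [0.5608, -0.0302, 0.0547]
tcp_rot: [0.001, 0.697, 0.717, 0.0]
wrist_force: [-1.5, 0.1, 6.0]
grip_width: 0.0547
grip_force: 62.5
```

{"name": "play_rows", "arguments": {"steps": "0 0 0.15 0 0 0;0 0 0.31 0 0 0;0 0 0.46 0 0 0;0 0 0.533 0 0 0;-0.04 0.18 0.533 0 0 0"}}

```text
time: 38.42
tcp_pos: [0.552, 0.0211, 0.216]
tcp_rot: [0.004, 0.699, 0.715, 0.002]
wrist_force: [0.7, 1.7, -3.6]
grip_width: 0.0548
grip_force: 65.0
```

{"name": "play_rows", "arguments": {"steps": "-0.05 0.185 0 0 0 0;-0.1 0.37 0 0 0 0;-0.15 0.555 0 0 0 0;-0.2 0.74 0 0 0 0;-0.23 0.9 0 0 0 0"}}

```text
time: 39.05
tcp_pos: [0.4781, 0.2956, 0.2131]
tcp_rot: [-0.0, 0.697, 0.717, -0.0]
wrist_force: [0.9, -0.1, -2.8]
grip_width: 0.0549
grip_force: 65.0
```

{"name": "play_rows", "arguments": {"steps": "-0.029 0.114 0 0 0 0;-0.029 0.114 0 0 0 0;-0.029 0.114 0 0 0 0"}}

```text
time: 39.42
tcp_pos: [0.4705, 0.3276, 0.2129]
tcp_rot: [0.0, 0.697, 0.717, -0.0]
wrist_force: [-0.6, -0.2, -3.3]
grip_width: 0.0544
grip_force: 64.9
```

{"name": "play_rows", "arguments": {"steps": "0 0 -0.14 0 0 0;0 0 -0.28 0 0 0;0 0 -0.41 0 0 0;0 0 -0.48 0 0 0;0 0 -0.5 0 0 0"}}

```text
time: 40.05
tcp_pos: [0.4706, 0.3264, 0.0616]
tcp_rot: [-0.001, 0.698, 0.717, -0.001]
wrist_force: [0.0, 0.8, -2.4]
grip_width: 0.0547
grip_force: 65.0
```

{"name": "play_rows", "arguments": {"steps": "0 0 -0.003 0 0 0;0 0 -0.006 0 0 0;0 0 -0.008 0 0 0;0 0 -0.008 0 0 0"}}

```text
time: 40.55
tcp_pos: [0.4711, 0.3283, 0.0612]
tcp_rot: [0.0, 0.697, 0.717, 0.001]
wrist_force: [-0.7, 0.4, -2.8]
grip_width: 0.0545
grip_force: 65.0
```

{"name": "play_rows", "arguments": {"steps": "0 0 -0.003 0 0 0;0 0 -0.006 0 0 0;0 0 -0.009 0 0 0;0 0 -0.011 0 0 0;0 0 -0.011 0 0 0"}}

```text
time: 41.18
tcp_pos: [0.4708, 0.3282, 0.0587]
tcp_rot: [0.0, 0.697, 0.717, 0.0]
wrist_force: [-3.5, -0.5, 7.6]
grip_width: 0.0546
grip_force: 66.0
```

Contact. I'll release, rise and check.

{"name": "play_rows", "arguments": {"steps": "0 0 0 0 0 0;0 0 0 0 0 0;0 0 0 0 0 0;0 0 0 0 0 0", "fingers": 1}}

```text
time: 41.68
tcp_pos: [0.4708, 0.328, 0.0571]
tcp_rot: [-0.0, 0.697, 0.717, -0.0]
wrist_force: [0.3, -0.5, 0.2]
grip_width: 0.0855
grip_force: 0.0
```

{"name": "play_rows", "arguments": {"steps": "0 0 0.1 0 0 0;0 0 0.25 0 0 0;0 0 0.4 0 0 0;0 0 0.55 0 0 0;0 -0.15 0.65 0 0 0"}}

```text
time: 42.3
tcp_pos: [0.4719, 0.2847, 0.2548]
tcp_rot: [0.001, 0.695, 0.719, 0.002]
wrist_force: [1.5, -1.1, 0.2]
grip_width: 0.0854
grip_force: 0.0
```

{"name": "play_rows", "arguments": {"steps": "0 -0.18 0 0 0 0;0 -0.36 0 0 0 0;0 -0.36 0 0 0 0;0 -0.36 0 0 0 0"}}

```text
time: 42.8
tcp_pos: [0.4709, 0.1753, 0.2523]
tcp_rot: [-0.0, 0.697, 0.717, 0.0]
wrist_force: [-0.2, 0.9, -0.1]
grip_width: 0.0856
grip_force: 0.0
```

```bash
python3 - <<'E'
from h import *
from cell import arm
o=arm.get_obs(); print(o["tcp_pos"],o["time"])
s=arm.camera("scene")["img"][:,:,::-1]; cv2.imwrite("s8.png",s)
a=cv2.resize(s[235:380,255:445],(400,305),interpolation=cv2.INTER_CUBIC); b=cv2.resize(s[145:265,160:317],(400,305),interpolation=cv2.INTER_CUBIC)
cv2.imwrite("pics/m8.png",np.hstack([a,b]))
E
```

```text
[0.4709194  0.17525834 0.25234647] 42.8
```

View pics/m8.png

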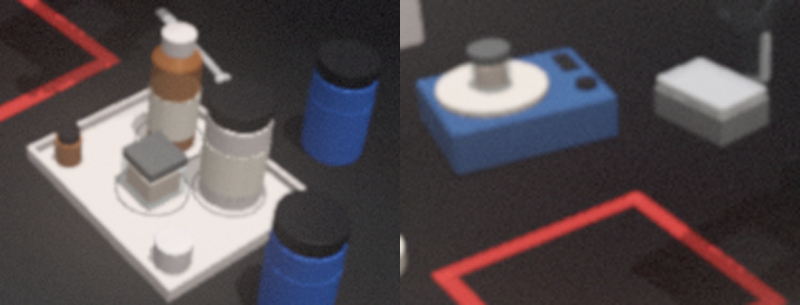

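The bottle (175,90), canister (237,150) and square jar (155,170) all stand upright on their circles. The round jar (490,65) is in the middle of the plate, and the tin, vial and tape area are as they should be.

```bash
python3 -c "
from cell import arm
print(arm.job_done())"
```

```text
the job is handed in; nothing more can be done
None
```

The jars are swapped, the bottle and canister are back on their own circles, the tin and vial were left alone, and the job was handed in at about 43 s on the robot's clock; the hand-in call gave no verdict.

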